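# Lock the hold-down bar of the charger jig with its linch pin

## Robot

A 6-joint arm with a two-finger parallel gripper is mounted at the origin on the work surface; the furniture and walls round the work are solid. World frame = base frame: x ahead of the robot, y to its left, z up, the work surface at z = 0. Lengths are in m, angles in degrees, forces in N, time in s.
With the tool pointing down it reaches from about 0.275 to 0.825 m from the base axis. Payload 4.9 kg.
Tool frame: the origin (TCP) lies at the very end of the fingers, on their centre line; the grasp point (between the pads) lies r.tcp_to_grasp behind it (r.tcp_to_grasp is the distance from the TCP to the grasp point, in m); z points along the fingers, y is the line along which they close (so a half turn about z gives the same grasp; the last joint's range is limited). The gripper opens to 85 mm and grips with 20 to 120 N. Pads are 22 mm wide; open, the fingers measure 114 mm over their backs; the gripper's body (76 mm by 85 mm) begins 54 mm behind the grasp point. The pads swing forward as they close: fully open they stand 13 mm farther back than shut.
Start: joints at [67.426, 18.69, -11.035, 60.275, 0, 82.311], TCP at [0.141, 0.532, 0.231] pointing down, gripper open.
Joint ranges: [-152.03, 152.03], [-55.5, 102.48], [-74.3, 77.21], [-110.64, 120.58], [-84.22, 78.4], [-180, 180]. Speed limits (degrees/s): [147.25, 147.25, 180, 180, 180, 180].

## Interface

Orientations are given as a 3x3 rotation matrix whose columns are the frame's x, y, z axes.
In Python, from station import r gives the robot as it stands.
- The arm moves only by the shell command python3 -m creep 'ROWS'. ROWS is a JSON object of lists of equal length, an entry for each row: "turn": the turn, a rotation vector about the tool's x, y, z in rad, a list of three; "travel": the shift along the tool's x, y, z in cm, a list of three; "hand": the opening in per cent of the stroke, from 0 (shut) to 100 (fully open). In form: {"turn": [[wx, wy, wz], ...], "travel": [[x, y, z], ...], "hand": [hand, ...]}. A call has 1 to 20 rows; each row is the pose to reach, as a shift and turn from the pose commanded when the call began, along the tool's axes at that moment; what a row does not reach only later rows make up. A row lasts 1/10 s, in which the tool goes at most 50 mm and 8.59 degrees, less where a joint would pass 70% of its speed; a pose out of reach is approached as far as the arm can. A call with a gripper value outside its range is refused whole. The fingers move at their own pace and stop on an object; the grip force is fixed at half the most. Time passes only in rows, so rows that repeat a pose let the fingers close. It gives the time, the measured TCP pose, the force, the opening and the grip force at its end, in the units of the state.
- r.observe(): the state, without advancing time (a new reading comes with each control period).
- r.camera(name): name is "scene" or "top" or "wrist"; returns a dict with "img" (420x560x3 uint8, blue, green, red), "intrinsics" (3x3 intrinsics, pixels), "k1" (the pictures are not rectified: a ray, as slopes to the right and down, at radius r is drawn at 1 + k1 r^2 times it, then the intrinsics apply), "rvec" (rotation vector, rad) and "tvec" (3), from world to camera coordinates, as OpenCV has them; the wrist camera has in their place "tool_from_camera" (4x4, takes a point from camera to tool coordinates, whose origin is the TCP and whose axes are the flange's). Camera axes: x right, y down, z forward; pixel columns grow to the right and rows downward; lengths in m; the calibration is good to about 2 mm. A picture is of the moment at which its call begins: read the wrist's pose just before it. There is no depth.
- r.finish_job(): hands the job in; it is judged then, once.
The state is a dict: "time": time; "joints": joint angles; "dq": joint speeds; "tau": joint torques, N m; "eef_pos": TCP position; "ee_rot": TCP orientation; "contact_force": force on the tool from outside, world axes, zero at the start; "wrist_torque": the same for the moment, N m; "finger_gap": finger opening in m; "grasp_force": force on a finger pad.
Only numpy, scipy, OpenCV 4.12 (cv2) and the standard library are available. Lean on these libraries where they do the work, as an engineer would, in place of code of your own. Each camera call takes 0.05 s, during which the arm holds its last target. There are 200 camera calls.

## Task

Lock the hold-down bar of the charger jig: push the linch pin, handle towards the robot, through both cheeks of the keeper and over the sprung bar until the handle is right up against the near cheek. Only then flip the pin's sprung ring over the end of the pin until it snaps flat, and leave the other things on the bench where they are.

Things in the scene. Friction and masses are not known exactly. Their poses are not given: they have to be found in the camera images.
- jig: Fixed charger jig: aluminium plate 90 x 200 x 10 mm (x, y, z). Origin: centre of its underside, on the bench; x points away from the robot (the pin goes in along +x). A steel keeper stands near its -y end; a dark hold-down bar runs along y from a hinge post at the +y end, over a fixed black charger, into the keeper. All parts but the keeper are under 56 mm high.
- keeper_top (a point): Top of the keeper, midway between its cheeks, 68 mm above the bench; axes as the jig. Two upright steel cheeks, each 8 mm thick (x) and 24 mm wide (y), 14 mm apart, 30 mm over both, with a square cross hole 12 x 12 mm along x through both, its axis 54 mm above the bench. Each cheek has a low foot, 14 mm above the bench, that stands 12 mm out from it.
- keeper_hole (a point): Centre of the cross hole at the outer (robot side) face of the near cheek, 54 mm above the bench; axes as the jig: x points into the hole.
- hold_down (a joint): Hold-down bar's angle (rad), hinge 143 mm from the hole; dark bar 12 mm wide between the cheeks. 0 = up on its spring: its top, with 3 mm rounded edges, is 3 mm below the hole's axis and so juts into the hole. It yields about 3 N per mm at the keeper; down is positive. The pin's tapered nose rides over it when pushed with some 5 to 12 N; the inserted pin holds it 1 to 2.5 mm down (0.007 to 0.017).
- linch_pin: Loose steel linch pin, about 0.12 kg, lying on the bench on its handle's flat underside. Origin: at the underside, below the shoulder; x along the shank to the nose, z up. Handle: block x -46 to 0 mm, 14 mm wide (y), z 0 to 30 mm; its front face x 0 is the shoulder. Shank: 10 mm square, 46 mm long, the last 10 mm tapered to about 3 mm square; axis at z 8 mm.
- pin_grip (a point): On the linch pin: middle of the handle's grip, 33 mm behind the shoulder and 15 mm above the underside (7 mm above the shank's axis); grasp across the 14 mm width (y), behind the ring. Axes as the pin.
- pin_shoulder (a point): On the linch pin: point on the shank's axis in the plane of the shoulder; axes as the pin. When the pin is home it coincides with keeper_hole within 2 mm.
- pin_tip (a point): On the linch pin: end of the nose, on the shank's axis, 46 mm ahead of pin_shoulder.
- ring (a joint): Angle (rad) of the pin's sprung ring, hinged on the shank's axis 6 mm behind the shoulder. 0 = open: stands up, leaning 20 degrees forward, held lightly; grows as it swings forward and down over the keeper; 1.22 = closed: flat along the shank, round the keeper, end bar beyond the tip. Over-centre near 0.73: before that it springs back open, after that it snaps shut. Takes 1 to 4 N at the end bar.
- ring_bar (a point): Middle of the ring's straight end bar, 58 mm from the ring's hinge, running along the pin's y. The ring is a U of 5 mm steel wire, 41 mm wide over its legs and 31 mm inside; the end bar is straight for 12 mm.
- hex_keys: Bystander: folding hex key set, 29 x 90 x 20 mm. Origin: centre of its underside.
- label_roll: Bystander: white roll of labels, 62 mm across, 42 mm high. Origin: centre of its underside.
- setting_block: Bystander: plain aluminium block, 40 x 50 x 30 mm. Origin: centre of its underside.
- screw_tray: Bystander: small blue tray, 73 x 105 x 33 mm. Origin: centre of its underside.
- circuit_board: Bystander: small green board with parts, 48 x 34 x 18 mm. Origin: centre of its underside.

How it is judged (in metres and radians):
On the way:
1. the pin is home in the keeper, shoulder against the near cheek, with its ring still open (x of pin_shoulder in the frame of keeper_hole above -0.003 m and distance between pin_shoulder and keeper_hole below 0.005 m and angle between the x axis of linch_pin and the x axis of jig, either way round below 0.12 rad and value of joint ring below 0.6 rad), for 0.2 s.
At the end, for the whole second after the job is handed in: the pin's shoulder is within 4 mm of the near cheek (6 mm in all directions) and the pin straight in the hole within 0.12 rad, holding the bar down (over 0.003 rad); the ring is flipped over the pin end and lies within 0.1 rad of flat; the pin is at rest (x of pin_shoulder in the frame of keeper_hole above -0.004 m and distance between pin_shoulder and keeper_hole below 0.006 m and angle between the x axis of linch_pin and the x axis of jig, either way round below 0.12 rad and value of joint hold_down above 0.003 rad and value of joint ring above 1.12 rad and linear speed of linch_pin below 0.02 m/s); the robot touches nothing.
It fails at once if a bystander is moved by more than 3 cm (distance of any of hex_keys, label_roll, setting_block, screw_tray, circuit_board from where it was at the start of the episode above 0.03 m).
It also fails if it takes over 54 s, if anything falls off the work surface, if the arm or the gripper's body presses on something with over 40 N, if the wrist force passes 120 N, or if a joint passes its speed limit or range.

## Working session

There is one attempt and no reset: what is moved stays moved. The work goes in short steps, Python scripts to look and compute and a shell command to move; the robot and the scene stay as the last step left them, time stands still between calls to the robot, and variables do not carry over. Pictures are saved under pics/ and viewed, at most 10 in all, crops included, and the job is handed in when it is done.

```bash
ls; mkdir -p pics; python3 - <<'E'
from station import r
import cv2,numpy as np,pickle
s=r.observe(); print({k:np.round(v,3).tolist() for k,v in s.items()}, r.tcp_to_grasp)
for n in ["scene","top"]:
    c=r.camera(n); cv2.imwrite(f"pics/{n}0.png",c["img"]); pickle.dump(c,open(f"{n}.pkl","wb"))
    print(n,c["intrinsics"],c["k1"],c["rvec"],c["tvec"])
E
```

```text
pics
{'time': 0.0, 'joints': [67.425, 18.732, -11.092, 60.277, 0.0, 82.312], 'dq': [0.021, 0.04, 0.088, -0.037, 0.033, 0.035], 'tau': [0.001, -44.339, 26.244, 0.016, -0.0, -0.0], 'eef_pos': [0.141, 0.531, 0.231], 'ee_rot': [[-0.966, 0.257, -0.001], [0.257, 0.966, -0.002], [0.0, -0.002, -1.0]], 'contact_force': [1.092, -0.236, -0.714], 'wrist_torque': [0.009, 0.008, 0.02], 'grasp_force': 0.0, 'finger_gap': 0.085} 0.0187
scene [[418.48764792   0.         281.20213077]
 [  0.         418.48764792 213.20493818]
 [  0.           0.           1.        ]] 0.005987136644723357 [ 1.10426662  2.34413676 -1.04833091] [ 0.12280122 -0.29549873  1.64404569]
top [[484.1728052    0.         280.06686185]
 [  0.         484.1728052  217.92272839]
 [  0.           0.           1.        ]] -0.08138864640477424 [ 2.12424829 -2.14983078  0.17997125] [0.25432613 0.5168406  1.21833868]
```

View pics/scene0.png

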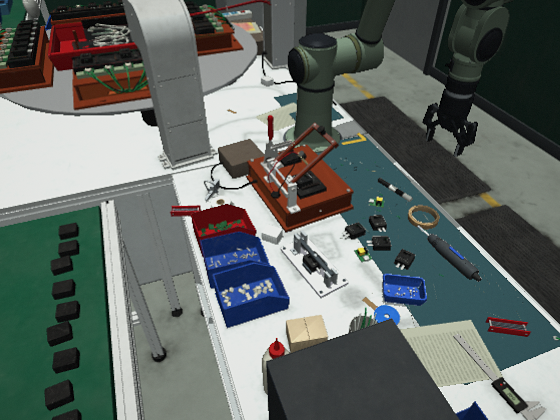

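View pics/top0.png

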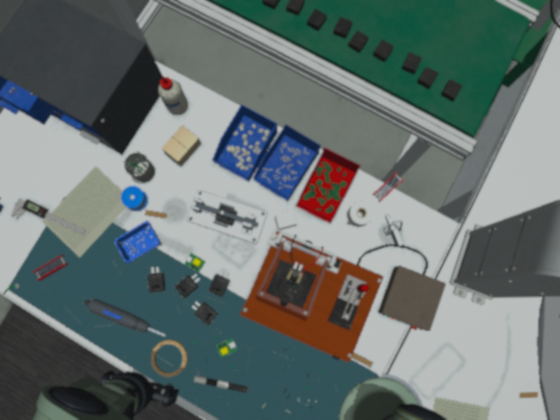

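The scene view shows the jig near (315,262). In the top view it's the white plate near (228,213), with the robot base at bottom right. I can't make out the pin yet, so I'll zoom in.

```bash
cat > h.py <<'E'
import cv2,numpy as np,pickle
def dist(c): return np.array([c["k1"],0,0,0,0.])
def wpose(s):  # world_from_tool
    T=np.eye(4);T[:3,:3]=s["ee_rot"];T[:3,3]=s["eef_pos"];return T
def ext(c,s=None):
    if "rvec" in c: 
        T=np.eye(4);T[:3,:3]=cv2.Rodrigues(np.array(c["rvec"]))[0];T[:3,3]=c["tvec"];return T
    return np.linalg.inv(wpose(s)@np.array(c["tool_from_camera"]))
def proj(c,P,s=None):
    E=ext(c,s);return cv2.projectPoints(np.array(P,float).reshape(-1,3),cv2.Rodrigues(E[:3,:3])[0],E[:3,3],c["intrinsics"],dist(c))[0][:,0]
def ray(c,uv,s=None):
    E=ext(c,s);n=cv2.undistortPoints(np.array(uv,float).reshape(-1,1,2),c["intrinsics"],dist(c))[:,0]
    d=np.c_[n,np.ones(len(n))]@E[:3,:3];return -E[:3,:3].T@E[:3,3],d
def onz(c,uv,z,s=None):
    o,d=ray(c,uv,s);z=np.broadcast_to(z,len(d));return o+d*((z-o[2])/d[:,2])[:,None]
E
python3 - <<'E'
from h import *
t=pickle.load(open("top.pkl","rb"));s=pickle.load(open("scene.pkl","rb"))
print(proj(t,[[0,0,0],[.3,0,0],[.5,0,0],[.5,.3,0],[.7,.2,0]]))
print(onz(t,[[228,213],[192,205],[268,220],[215,208],[208,250]],0.01))
a=cv2.resize(t["img"][180:280,140:320],None,fx=4.4,fy=4.4,interpolation=cv2.INTER_CUBIC)
cv2.imwrite("pics/topc.png",a[:,:800])
b=cv2.resize(s["img"][200:340,250:430],None,fx=4.2,fy=4.2,interpolation=cv2.INTER_CUBIC)
cv2.imwrite("pics/scc.png",b[:600,:800])
E
```

```text
[[379.29830902 419.58049893]
 [375.28066543 301.83419974]
 [372.22559518 226.69830448]
 [260.7865045  228.0301522 ]
 [296.69704861 155.74723291]]
[[0.54022421 0.38723432 0.01      ]
 [0.56324084 0.48440476 0.01      ]
 [0.51997908 0.28025759 0.01      ]
 [0.55427017 0.42226486 0.01      ]
 [0.44139531 0.4397838  0.01      ]]
```

View pics/scc.png

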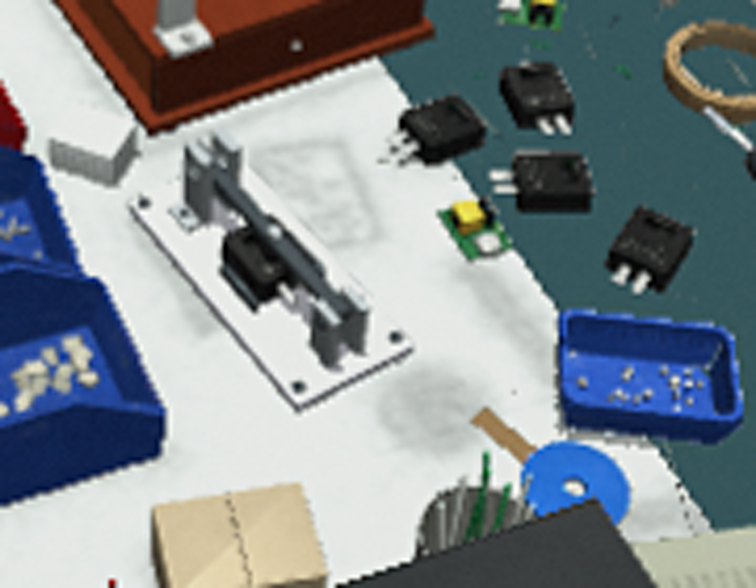

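The jig runs diagonally in the crop. Its taller end, at about (210,170), should be the keeper at the jig's -y end. There's a pale object beside it at (95,150). Next I'll look at the top view closely for the pin.

```bash
python3 - <<'E'
from h import *
t=pickle.load(open("top.pkl","rb"))
a=cv2.resize(t["img"][170:305,180:360],None,fx=4.4,fy=4.4,interpolation=cv2.INTER_CUBIC)
cv2.imwrite("pics/topd.png",a[:600,:800])
E
```

```text
(no output)
```

View pics/topd.png

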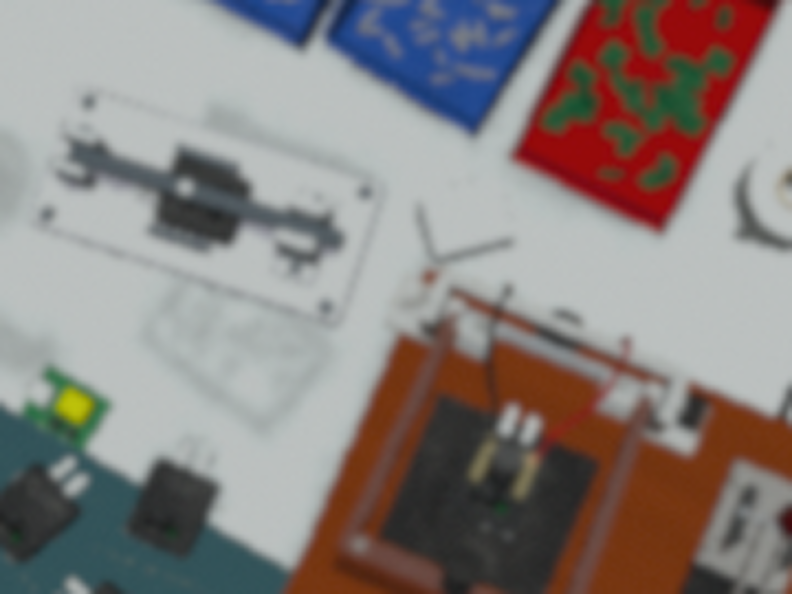

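The keeper is at the jig's right end, crop (300,240), and the setting block's edges show at (450,240). The pin may be the grey thing with the loop at top-view (393,232). I'll check that one.

```bash
python3 - <<'E'
from h import *
t=pickle.load(open("top.pkl","rb"));s=pickle.load(open("scene.pkl","rb"))
print(onz(t,[[393,232],[390,185],[358,215]],0.01), onz(s,[[212,190],[185,210]],0.01))
a=cv2.resize(t["img"][160:260,335:435],(400,400),interpolation=cv2.INTER_CUBIC)
b=cv2.resize(s["img"][160:225,165:230],(400,400),interpolation=cv2.INTER_CUBIC)
cv2.imwrite("pics/pin.png",np.hstack([a,b]))
E
```

```text
[[ 0.48353835 -0.05332134  0.01      ]
 [ 0.61235155 -0.05170844  0.01      ]
 [ 0.53070436  0.03896248  0.01      ]] [[ 0.48445868 -0.05594541  0.01      ]
 [ 0.60753267 -0.04798513  0.01      ]]
```

View pics/pin.png

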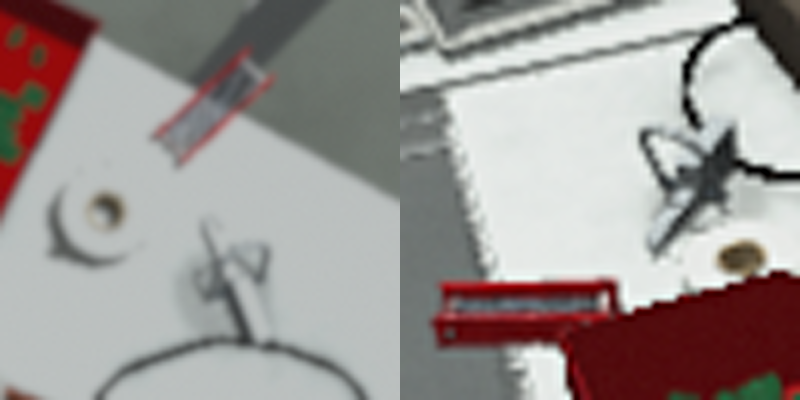

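Yes, that's the pin: the nose is at left crop (205,218), the handle's rear end at (258,335), and the ring stands up. I'll triangulate it together with the jig corners.

```bash
cat >> h.py <<'E'
def tri(obs):  # list of (c,s,uv) -> point, rms miss
    A=[];b=[]
    for c,s,uv in obs:
        o,d=ray(c,[uv],s);d=d[0]/np.linalg.norm(d[0]);M=np.eye(3)-np.outer(d,d);A.append(M);b.append(M@o)
    p=np.linalg.lstsq(np.vstack(A),np.hstack(b),rcond=None)[0]
    return p,[float(np.linalg.norm(M@p-q)) for M,q in zip(A,b)]
E
python3 - <<'E'
from h import *
t=pickle.load(open("top.pkl","rb"));s=pickle.load(open("scene.pkl","rb"))
T=lambda x,y:(t,None,(335+x/4,160+y/4)); S=lambda x,y:(s,None,(165+(x-400)/6.154,160+y/6.154))
print("nose",tri([T(205,218),S(655,250)]))
print("rear",tri([T(258,335),S(735,130)]))
T=lambda x,y:(t,None,(180+x/4.4,170+y/4.4)); S=lambda x,y:(s,None,(250+x/4.2,200+y/4.2))
# jig plate corners, z=.01
c=np.array([[85,90],[382,185],[335,325],[38,228]])
P=onz(t,[(180+x/4.4,170+y/4.4) for x,y in c],.01);print("corners",P, [np.linalg.norm(P[i]-P[i-1]) for i in range(4)], P.mean(0))
q=np.array([[130,207],[302,410],[412,348]])
Q=onz(s,[(250+x/4.2,200+y/4.2) for x,y in q],.01);print(Q)
print("keeper top",tri([T(300,240),S(212,145)]))
print("frame",tri([T(450,320),(s,None,(315,128))]),tri([T(650,395),(s,None,(338,145))]),tri([T(355,545),(s,None,(315,128))]))
print("block", onz(t,[(180+430/4.4,170+260/4.4)],.03),onz(s,[(250+95/4.2,200+130/4.2)],.03))
E
```

```text
nose (array([ 0.5306808 , -0.03687647,  0.00488852]), [0.0020950971539236965, 0.0020950971539239003])
rear (array([ 0.44773023, -0.06258293,  0.02304393]), [0.004116734554997429, 0.004116734554997548])
corners [[0.60304145 0.46529046 0.01      ]
 [0.54158592 0.28324712 0.01      ]
 [0.45631918 0.3122071  0.01      ]
 [0.51753854 0.49262246 0.01      ]] [np.float64(0.08976516982146392), np.float64(0.19213682711256405), np.float64(0.0900505228033978), np.float64(0.19051905408300548)] [0.52962127 0.38834179 0.01      ]
[[0.54590257 0.29169039 0.01      ]
 [0.60878198 0.47862043 0.01      ]
 [0.52659673 0.50400486 0.01      ]]
keeper top (array([0.50207556, 0.32853301, 0.05828275]), [0.0020013747878300865, 0.0020013747878299855])
frame (array([0.41003245, 0.26423112, 0.33166138]), [0.022012918975361694, 0.022012918975361437]) (array([0.35360274, 0.22787696, 0.25880554]), [0.0873359905634938, 0.08733599056349367]) (array([0.33656674, 0.27023789, 0.29709814]), [0.024606129775123987, 0.02460612977512396])
block [[0.49231458 0.25455589 0.03      ]] [[0.51977029 0.2387492  0.03      ]]
```

The pin heads about 17° to the left and its grip is near (0.458,-0.059). The jig yaw is about -18.6° and the keeper is near (0.50,0.33). I'll go up and over to the pin.

```bash
python3 -m creep '{"turn":[[0,0,0],[0,0,0],[0,0,0],[0,0,-0.04],[0,0,-0.08],[0,0,-0.12],[0,0,-0.16],[0,0,-0.2],[0,0,-0.24],[0,0,-0.28],[0,0,-0.32],[0,0,-0.36],[0,0,-0.4],[0,0,-0.44],[0,0,-0.48],[0,0,-0.52],[0,0,-0.56],[0,0,-0.56],[0,0,-0.56],[0,0,-0.56]],"travel":[[0,0,-5],[0,0,-10],[0,0,-14],[-3,-3.3,-15],[-6,-6.6,-15],[-9,-9.9,-15],[-12,-13.2,-15],[-15,-16.4,-15],[-18,-19.7,-15],[-21,-23,-15],[-24,-26.2,-15],[-27,-29.5,-15],[-30,-32.8,-15],[-33,-36,-15],[-36,-39.3,-15],[-39,-42.6,-14],[-42,-45.9,-10],[-45,-49.2,-6],[-45,-49.2,-2],[-45,-49.2,1]],"hand":[100,100,100,100,100,100,100,100,100,100,100,100,100,100,100,100,100,100,100,100]}'
cat > look.py <<'E'
import sys
from station import r
from h import *
n=sys.argv[1]; s=r.observe(); c=r.camera("wrist"); c["s"]=s
pickle.dump(c,open(n+".pkl","wb")); cv2.imwrite(f"pics/{n}.png",c["img"])
print(s["time"],np.round(s["eef_pos"],4),np.round(s["ee_rot"],3).tolist(),c["k1"],c["intrinsics"][0][0])
print(np.round(c["tool_from_camera"],3))
E
python3 look.py w1; python3 - <<'E'
from h import *
t=pickle.load(open("top.pkl","rb"));s=pickle.load(open("scene.pkl","rb"))
T=lambda x,y:(t,None,(180+x/4.4,170+y/4.4))
print("frame hi left",tri([T(355,545),(s,None,(338,148))]), onz(s,[(338,148)],[.15]))
print(onz(t,[(245,315),(278,240),(380,275)],.03))
E
```

```text
time: 2.1
eef_pos: [0.4494, -0.0612, 0.2184]
ee_rot: [[-0.956, -0.293, -0.002], [-0.293, 0.956, 0.0], [0.002, 0.001, -1.0]]
contact_force: [0.6, -0.3, -0.5]
finger_gap: 0.0853
grasp_force: 0.0
2.1 [ 0.4494 -0.0612  0.2184] [[-0.956, -0.293, -0.002], [-0.293, 0.956, 0.0], [0.002, 0.001, -1.0]] -0.014774786442238308 294.86996002644725
[[ 0.    -0.947 -0.322  0.083]
 [ 1.     0.     0.     0.   ]
 [-0.    -0.322  0.947 -0.143]
 [ 0.     0.     0.     1.   ]]
frame hi left (array([0.31871935, 0.29933549, 0.23772127]), [0.007978001054814285, 0.00797800105481409]) [[0.19682026 0.2363917  0.15      ]]
[[ 0.27167424  0.34066552  0.03      ]
 [ 0.46354849  0.254172    0.03      ]
 [ 0.36887735 -0.00913575  0.03      ]]
```

View pics/w1.png

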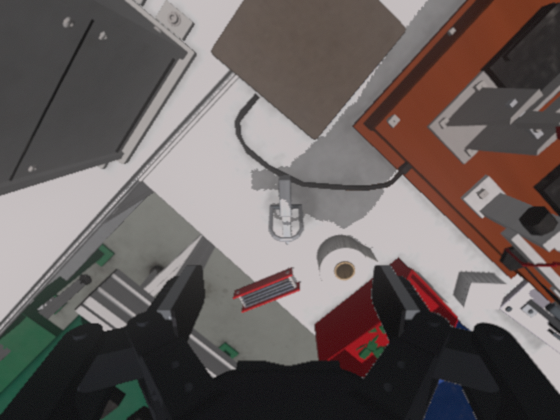

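The pin is centred at (286,205) with its handle up-image and the ring bar at (286,240). The tall frame corner of the brown fixture is near (0.32,0.30,0.24), so I need to check arm clearance there. I'll make one composite: a pin crop plus an arm silhouette with projected height marks.

```bash
python3 - <<'E'
from h import *
w=pickle.load(open("w1.pkl","rb"));s=pickle.load(open("scene.pkl","rb"))
a=cv2.resize(w["img"][160:250,245:325],(480,540),interpolation=cv2.INTER_CUBIC)
im=s["img"].copy()
im=cv2.resize(im[0:170,410:540],None,fx=2.4,fy=2.4)
u=np.array([.141,.531])/np.hypot(.141,.531)
for off,col in [(0,(0,0,255)),(.10,(0,255,255)),(.14,(255,0,255))]:
  for z in [.23,.3,.35,.4,.45,.5]:
    p=proj(s,[[*(u*(.5494-off)),z]])[0]; q=((p-[410,0])*2.4).astype(int)
    cv2.circle(im,tuple(int(v) for v in q),3,col,-1); print(off,z,np.round(p))
h=np.full((540,320,3),255,np.uint8);h[:im.shape[0],:im.shape[1]]=im[:,:320]
cv2.imwrite("pics/comp.png",np.hstack([a,h]))
E
```

```text
0 0.23 [441. 152.]
0 0.3 [448. 130.]
0 0.35 [453. 113.]
0 0.4 [458.  95.]
0 0.45 [464.  75.]
0 0.5 [470.  54.]
0.1 0.23 [413. 136.]
0.1 0.3 [418. 115.]
0.1 0.35 [422.  98.]
0.1 0.4 [426.  81.]
0.1 0.45 [431.  62.]
0.1 0.5 [436.  42.]
0.14 0.23 [403. 131.]
0.14 0.3 [407. 109.]
0.14 0.35 [411.  93.]
0.14 0.4 [415.  75.]
0.14 0.45 [419.  57.]
0.14 0.5 [423.  37.]
```

View pics/comp.png

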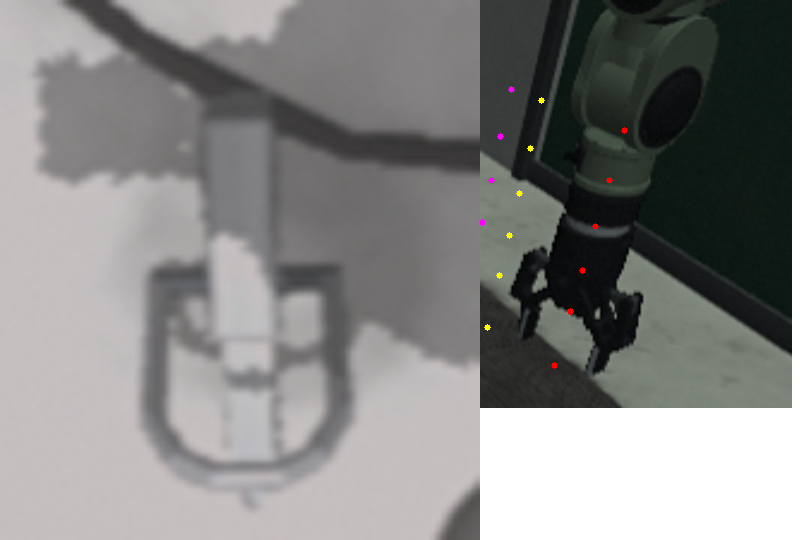

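The arm column is slim and vertical, so the frame is no obstacle. In the pin crop the handle's top face runs from (241,118) to (244,340), with the ring bar at (247,478).

```bash
python3 - <<'E'
from h import *
w=pickle.load(open("w1.pkl","rb"));s=w["s"]
f=lambda x,y:(245+x/6,160+y/6)
P=onz(w,[f(244,340),f(241,118),f(247,478)],[.03,.03,.0625],s);print(P)
d=P[0]-P[1];L=np.linalg.norm(d);print(L,np.degrees(np.arctan2(d[1],d[0])))
d/=L; g=P[0]-.033*d; print("grip",g)
g[2]=.016-r_ if (r_:=.0187) and 0 else .016
R=np.array(s["ee_rot"]);print("tool delta cm to TCP z-0.003:",100*R.T@(np.r_[g[:2],g[2]-.0187]-s["eef_pos"]))
x=np.array([-d[0],-d[1]]);print("yaw err deg (world)",np.degrees(np.arctan2(x[1],x[0])-np.arctan2(R[1,0],R[0,0])))
# width check
Q=onz(w,[f(208,200),f(276,200)],.03,s);print(np.linalg.norm(Q[0]-Q[1]))
E
```

```text
[[ 0.48863448 -0.05119885  0.03      ]
 [ 0.44540202 -0.0649434   0.03      ]
 [ 0.50288951 -0.04607926  0.0625    ]]
0.04536472420064646 17.63660124147439
grip [ 0.45718557 -0.06119715  0.03      ]
tool delta cm to TCP z-0.003: [-0.77931023 -0.24654222 22.10923753]
yaw err deg (world) 0.6149277892512385
0.013224889649040094
```

```bash
python3 - <<'E'
from h import *
w=pickle.load(open("w1.pkl","rb"));s=w["s"]
o=np.array([.48863,-.0512]);a=np.radians(17.6);X=np.array([np.cos(a),np.sin(a)]);Y=np.array([-X[1],X[0]])
for x in (-.046,-.044,-.039,-.033):
  print(x,[np.round((proj(w,[[*(o+x*X+y*Y),.004]],s)[0]-[245,160])*6).tolist() for y in (-.057,-.04,-.02,-.01,.01,.02,.04,.057)])
E
```

```text
-0.046 [[-35.0, 89.0], [47.0, 88.0], [145.0, 87.0], [193.0, 86.0], [291.0, 85.0], [339.0, 85.0], [437.0, 84.0], [520.0, 83.0]]
-0.044 [[-35.0, 98.0], [48.0, 97.0], [145.0, 96.0], [194.0, 96.0], [291.0, 95.0], [339.0, 94.0], [437.0, 93.0], [519.0, 93.0]]
-0.039 [[-33.0, 122.0], [49.0, 121.0], [146.0, 120.0], [194.0, 120.0], [291.0, 119.0], [339.0, 118.0], [436.0, 117.0], [518.0, 116.0]]
-0.033 [[-31.0, 150.0], [50.0, 149.0], [147.0, 148.0], [195.0, 148.0], [291.0, 147.0], [339.0, 146.0], [435.0, 145.0], [517.0, 145.0]]
```

The cable runs past the handle's rear at bench level, so I'll grip a little high: TCP z about 8 mm and the grasp point about 27 mm up the 30 mm handle.

```bash
python3 -m creep '{"turn":[[0,0,-0.01],[0,0,-0.01],[0,0,-0.01],[0,0,-0.01],[0,0,-0.01],[0,0,-0.01],[0,0,-0.01],[0,0,-0.01]],"travel":[[-0.9,-0.2,4.5],[-0.9,-0.2,9],[-0.9,-0.2,13],[-0.9,-0.2,16.5],[-0.9,-0.2,18.5],[-0.9,-0.2,20],[-0.9,-0.2,21.0],[-0.9,-0.2,21.0]],"hand":[100,100,100,100,100,100,100,100]}'
```

```text
time: 2.95
eef_pos: [0.4586, -0.0585, 0.0108]
ee_rot: [[-0.952, -0.306, -0.002], [-0.306, 0.952, 0.0], [0.001, 0.001, -1.0]]
contact_force: [0.0, 0.8, -0.2]
finger_gap: 0.0853
grasp_force: 0.0
```

```bash
python3 -m creep '{"turn":[[0,0,0],[0,0,0],[0,0,0],[0,0,0],[0,0,0],[0,0,0],[0,0,0],[0,0,0],[0,0,0],[0,0,0]],"travel":[[0,-0.1,0.2],[0,-0.1,0.3],[0,-0.1,0.3],[0,-0.1,0.3],[0,-0.1,0.3],[0,-0.1,0.3],[0,-0.1,0.3],[0,-0.1,0.3],[0,-0.1,0.3],[0,-0.1,0.3]],"hand":[100,100,60,20,0,0,0,0,0,0]}'
```

```text
time: 3.95
eef_pos: [0.4594, -0.0599, 0.0085]
ee_rot: [[-0.952, -0.305, 0.0], [-0.305, 0.952, -0.0], [-0.0, -0.0, -1.0]]
contact_force: [-1.6, -1.1, 6.2]
finger_gap: 0.013
grasp_force: 58.7
```

Gripped, with a 13 mm gap and 59 N. Now I'll lift over the fixture and swing round to the keeper.

```bash
python3 -m creep '{"turn":[[0,0,0],[0,0,0],[0,0,0],[0,0,0],[0,0,0],[0,0,0],[0,0,0],[0,0,0.06],[0,0,0.12],[0,0,0.18],[0,0,0.24],[0,0,0.30],[0,0,0.36],[0,0,0.42],[0,0,0.48],[0,0,0.54],[0,0,0.60],[0,0,0.635],[0,0,0.635],[0,0,0.635]],"travel":[[0,0,-2],[0,0,-6],[0,0,-11],[0,0,-16],[0,0,-21],[0,0,-26],[0,0,-31],[-0.7,3.8,-34],[-1.3,7.6,-35],[-2,11.4,-35],[-2.6,15.2,-35],[-3.3,19,-35],[-3.9,22.8,-35],[-4.6,26.6,-35],[-5.2,30.4,-35],[-5.9,34.2,-35],[-6.5,38,-34],[-7.2,41.8,-30],[-7.2,41.8,-26],[-7.2,41.8,-24]],"hand":[0,0,0,0,0,0,0,0,0,0,0,0,0,0,0,0,0,0,0,0]}'; sleep 0; python3 look.py w2
```

```text
time: 5.95
eef_pos: [0.3974, 0.3604, 0.2434]
ee_rot: [[-0.949, 0.317, -0.006], [0.317, 0.949, -0.004], [0.005, -0.005, -1.0]]
contact_force: [0.1, -1.2, -2.4]
finger_gap: 0.0129
grasp_force: 58.9
5.95 [0.3974 0.3604 0.2434] [[-0.949, 0.317, -0.006], [0.317, 0.949, -0.004], [0.005, -0.005, -1.0]] -0.014774786442238308 294.86996002644725
[[ 0.    -0.947 -0.322  0.084]
 [ 1.     0.     0.     0.   ]
 [-0.    -0.322  0.947 -0.143]
 [ 0.     0.     0.     1.   ]]
```

View pics/w2.png

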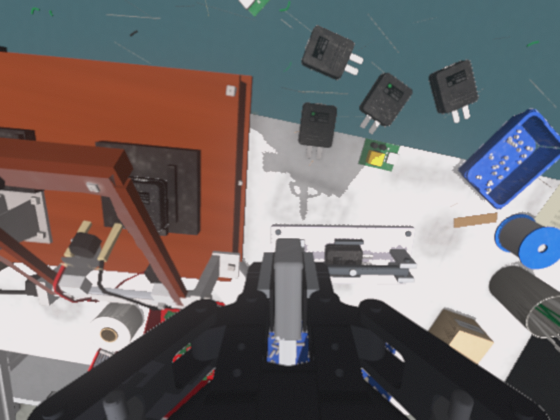

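The plate's near edge, (270,227) to (415,227), is horizontal in the image, so the yaw matches the jig. The pin in hand hides the keeper, so I'll look from two places to the side.

```bash
python3 -m creep '{"turn":[[0,0,0],[0,0,0],[0,0,0],[0,0,0]],"travel":[[0,3,2],[0,5.5,3],[0,5.5,3],[0,5.5,3]],"hand":[0,0,0,0]}' | head -2; python3 look.py w3 | head -1;  python3 -m creep '{"turn":[[0,0,0],[0,0,0],[0,0,0],[0,0,0]],"travel":[[1,0,3],[2,0,5],[2,0,5],[2,0,5]],"hand":[0,0,0,0]}' | head -2;  python3 look.py w4 | head -1; python3 - <<'E'
from h import *
o=[]
for n in ("w3","w4"):
    w=pickle.load(open(n+".pkl","rb"))
    p=proj(w,[[.502,.327,.068]],w["s"])[0];x0,y0=int(p[0])-45,int(p[1])-60;print(n,p,x0,y0)
    a=w["img"][max(y0,0):y0+120,max(x0,0):x0+80];print(a.shape)
    o.append(cv2.resize(a,(400,600),interpolation=cv2.INTER_CUBIC))
cv2.imwrite("pics/comp2.png",np.hstack(o))
E
```

```text
time: 6.4
eef_pos: [0.4176, 0.4123, 0.218]
6.4 [0.4176 0.4123 0.218 ] [[-0.948, 0.319, -0.001], [0.319, 0.948, -0.001], [0.001, -0.001, -1.0]] -0.014774786442238308 294.86996002644725
time: 6.85
eef_pos: [0.3992, 0.4184, 0.1694]
6.85 [0.3992 0.4184 0.1694] [[-0.948, 0.319, 0.001], [0.319, 0.948, 0.0], [-0.001, 0.0, -1.0]] -0.014774786442238308 294.86996002644725
w3 [240.98537443 282.7285708 ] 195 222
(120, 80, 3)
w4 [234.71483942 325.91833105] 189 265
(120, 80, 3)
```

View pics/comp2.png

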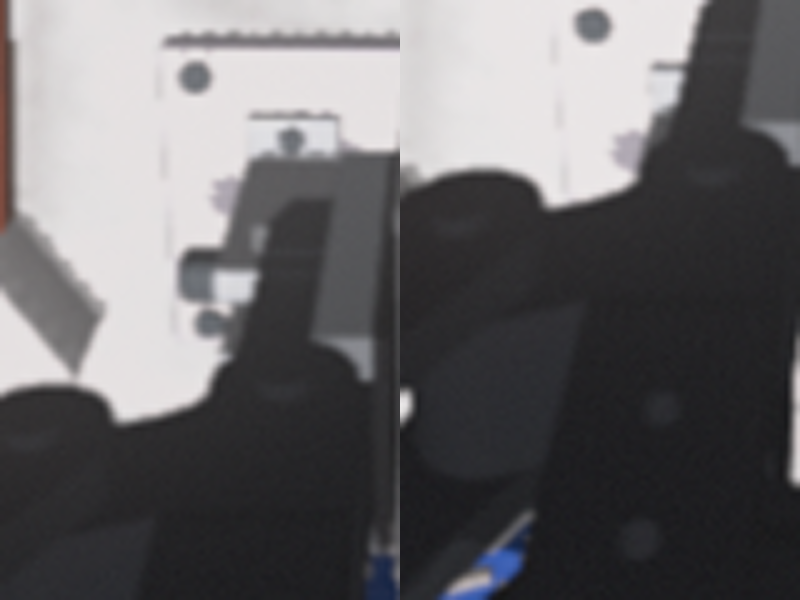

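In w3 the near foot's front edge runs from (248,115) to (340,115) in the crop, the plate corner is at (165,38), and the bar end is at (195,275). In w4 the foot's left corner is at (250,66) of the right-hand crop.

```bash
python3 - <<'E'
from h import *
W=[pickle.load(open(n+".pkl","rb")) for n in ("w3","w4")]
a=lambda x,y:(195+x/5,222+y/5); b=lambda x,y:(189+x/5,265+y/5)
print("foot corner tri",tri([(W[0],W[0]["s"],a(248,115)),(W[1],W[1]["s"],b(250,66))]))
print("corner screw tri",tri([(W[0],W[0]["s"],a(195,76)),(W[1],W[1]["s"],b(193,25))]))
P=onz(W[0],[a(248,115),a(340,115),a(165,38),a(400,38),a(291,140),a(195,76)],[.014,.014,.01,.01,.014,.01],W[0]["s"]);print(P,np.linalg.norm(P[0]-P[1]))
Q=onz(W[1],[b(250,66)],.014,W[1]["s"]);print(Q)
e=P[1]-P[0];print("foot yaw",np.degrees(np.arctan2(-e[0],e[1])))
# long near edge of plate from w2
w2=pickle.load(open("w2.pkl","rb"));E=onz(w2,[(270.5,227),(415,226.5)],.01,w2["s"]);e=E[1]-E[0];print(E,np.linalg.norm(e),"yaw",np.degrees(np.arctan2(-e[0],e[1])))
yaw=np.arctan2(-e[0],e[1]);X=np.array([np.cos(yaw),np.sin(yaw)]);Y=np.array([-X[1],X[0]])
m=(P[0]+P[1])[:2]/2;hole=m+.012*X;print("hole",hole,"from corner along y",(m-P[2,:2])@Y,(m-P[2,:2])@X)
E
```

```text
foot corner tri (array([0.48099248, 0.33117872, 0.01322168]), [0.0002541256398475507, 0.0002541256398476102])
corner screw tri (array([0.46619584, 0.32271855, 0.01385809]), [4.564136992626808e-05, 4.564136992663339e-05])
[[0.48079046 0.33164609 0.014     ]
 [0.48838022 0.35431642 0.014     ]
 [0.45517031 0.31804883 0.01      ]
 [0.4744394  0.37555619 0.01      ]
 [0.49108729 0.33968719 0.014     ]
 [0.46759283 0.32138432 0.01      ]] 0.023907068794433717
[[0.48045835 0.33124841 0.014     ]]
foot yaw -18.509941132874477
[[0.45733647 0.31406309 0.01      ]
 [0.51922786 0.50315538 0.01      ]] 0.19896340979701088 yaw -18.123678659994567
hole [0.49598999 0.33924842] from corner along y 0.032845563881353616 0.020199959874825806
```

All the sizes check out: the foot is 23.9 mm wide at z 13.2 mm. The hole is at (0.496,0.339) with yaw -18.3°. Moving to pre-insert.

```bash
python3 -m creep '{"turn":[[0,0,0],[0,0,0],[0,0,0],[0,0,0],[0,0,0],[0,0,0],[0,0,0],[0,0,0],[0,0,0]],"travel":[[-1,-2,0],[-2,-4,1],[-2.85,-4.5,4],[-2.85,-4.5,7],[-2.85,-4.5,9.5],[-2.85,-4.5,11],[-2.85,-4.5,11.5],[-2.85,-4.5,11.5],[-2.85,-4.5,11.5]],"hand":[0,0,0,0,0,0,0,0,0]}'; python3 - <<'E'
from station import r
from h import *
s=r.observe();R=np.array(s["ee_rot"]);a=np.radians(-18.3);X=np.array([np.cos(a),np.sin(a),0])
g=np.array([.496,.3392,.0545])
print("tool-axis cm to home", 100*R.T@(g-.0305*X-s["eef_pos"]), "yaw tool",np.degrees(np.arctan2(-R[1,0],-R[0,0])))
w=r.camera("wrist");cv2.imwrite("pics/w5.png",w["img"]);w["s"]=s;pickle.dump(w,open("w5.pkl","wb"))
c=r.camera("scene");pickle.dump(c,open("scene2.pkl","wb"))
p=proj(c,[g])[0];print(p)
x0,y0=int(p[0])-50,int(p[1])-55
cv2.imwrite("pics/comp3.png",np.hstack([cv2.resize(c["img"][y0:y0+100,x0:x0+80],(480,600),interpolation=cv2.INTER_CUBIC),cv2.resize(w["img"][240:390,240:320],(320,600))]))
tip=g-.012*X;print("expect px tip,hole,shoulder",[np.round((proj(c,[q])[0]-[x0,y0])*6) for q in (s["eef_pos"]+.0765*X-[0,0,.0005],g,s["eef_pos"]+.0305*X)])
E
```

```text
time: 7.8
eef_pos: [0.4128, 0.3677, 0.0548]
ee_rot: [[-0.948, 0.319, 0.002], [0.319, 0.948, 0.001], [-0.002, 0.002, -1.0]]
contact_force: [-0.5, -0.6, -0.5]
finger_gap: 0.013
grasp_force: 59.3
tool-axis cm to home [-5.74266516 -0.06325655  0.0354521 ] yaw tool -18.62469108203815
[305.53706976 236.0869827 ]
expect px tip,hole,shoulder [array([325., 323.]), array([303., 331.]), array([405., 285.])]
```

View pics/comp3.png

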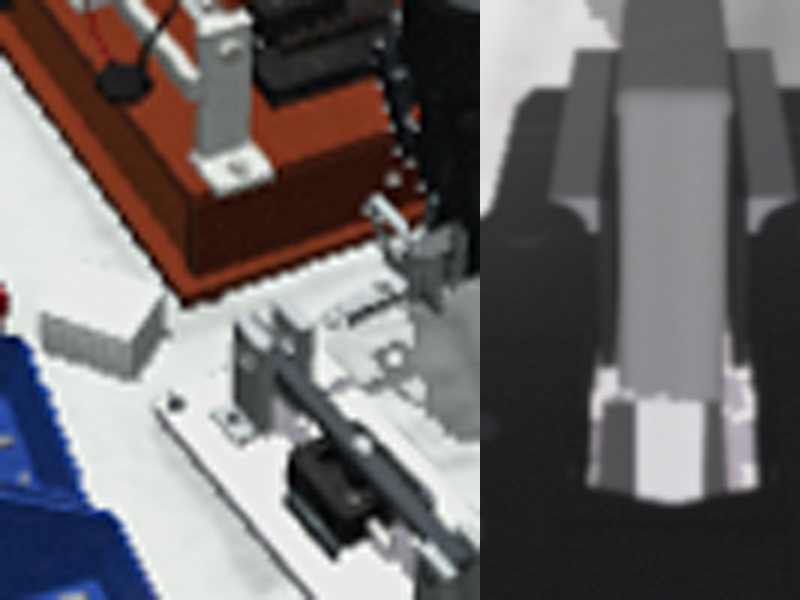

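In the scene crop the shank points at the near cheek, with the tip at about (328,321) and the hole at (303,331), both as predicted. The wrist crop shows the pin straight in the hand. Inserting slowly now.

```bash
python3 -m creep '{"turn":[[0,0,0],[0,0,0],[0,0,0],[0,0,0],[0,0,0],[0,0,0],[0,0,0],[0,0,0]],"travel":[[-0.4,-0.05,0],[-0.8,-0.05,0],[-1.2,-0.05,0],[-1.6,-0.05,0],[-2,-0.05,0],[-2.3,-0.05,0],[-2.5,-0.05,0],[-2.5,-0.05,0]],"hand":[0,0,0,0,0,0,0,0]}'
```

```text
time: 8.7
eef_pos: [0.4331, 0.3591, 0.0532]
ee_rot: [[-0.948, 0.318, -0.004], [0.318, 0.948, 0.002], [0.004, 0.0, -1.0]]
contact_force: [-6.7, 2.9, 2.6]
finger_gap: 0.0126
grasp_force: 59.9
```

```bash
python3 -m creep '{"turn":[[0,0,0],[0,0,0],[0,0,0],[0,0,0],[0,0,0],[0,0,0],[0,0,0]],"travel":[[-0.3,0,-0.1],[-0.6,0,-0.1],[-0.9,0,-0.1],[-1.2,0,-0.1],[-1.5,0,-0.1],[-1.7,0,-0.1],[-1.7,0,-0.1]],"hand":[0,0,0,0,0,0,0]}'
```

```text
time: 9.4
eef_pos: [0.4522, 0.3533, 0.0547]
ee_rot: [[-0.948, 0.32, 0.002], [0.32, 0.948, 0.0], [-0.001, 0.001, -1.0]]
contact_force: [-3.1, 0.2, 2.5]
finger_gap: 0.0125
grasp_force: 59.9
```

```bash
python3 -m creep '{"turn":[[0,0,0],[0,0,0],[0,0,0],[0,0,0],[0,0,0],[0,0,0]],"travel":[[-0.3,0,0],[-0.6,0,0],[-0.9,0,0],[-1.2,0,0],[-1.4,0,0],[-1.4,0,0]],"hand":[0,0,0,0,0,0]}'
```

```text
time: 10.0
eef_pos: [0.465, 0.3486, 0.0544]
ee_rot: [[-0.948, 0.319, 0.001], [0.319, 0.948, -0.0], [-0.001, 0.0, -1.0]]
contact_force: [-2.0, 1.8, 3.5]
finger_gap: 0.0128
grasp_force: 60.0
```

```bash
python3 -m creep '{"turn":[[0,0,0],[0,0,0],[0,0,0],[0,0,0]],"travel":[[-0.1,0,0],[-0.2,0,0],[-0.3,0,0],[-0.3,0,0]],"hand":[0,0,0,0]}'
```

```text
time: 10.4
eef_pos: [0.4668, 0.3479, 0.0543]
ee_rot: [[-0.948, 0.319, -0.001], [0.319, 0.948, 0.0], [0.001, -0.0, -1.0]]
contact_force: [-3.7, 2.1, 5.4]
finger_gap: 0.0128
grasp_force: 60.2
```

```bash
python3 -m creep '{"turn":[[0,0,0],[0,0,0],[0,0,0],[0,0,0]],"travel":[[-0.1,0,0],[-0.2,0,0],[-0.2,0,0],[-0.2,0,0]],"hand":[0,0,0,0]}'
```

```text
time: 10.8
eef_pos: [0.4668, 0.3478, 0.0543]
ee_rot: [[-0.948, 0.318, -0.004], [0.318, 0.948, 0.002], [0.004, 0.0, -1.0]]
contact_force: [-9.1, 2.6, 7.6]
finger_gap: 0.0125
grasp_force: 60.7
```

```bash
python3 -m creep '{"turn":[[0,0,0],[0,0,0],[0,0,0],[0,0,0]],"travel":[[-0.1,0,0],[-0.2,0,0],[-0.2,0,0],[-0.2,0,0]],"hand":[0,0,0,0]}'
```

```text
time: 11.2
eef_pos: [0.4669, 0.3478, 0.0543]
ee_rot: [[-0.948, 0.317, -0.007], [0.317, 0.948, 0.003], [0.008, 0.001, -1.0]]
contact_force: [-14.2, 4.2, 11.1]
finger_gap: 0.0126
grasp_force: 61.2
```

The TCP has stopped at the predicted home (0.4668) while the force rises, so the shoulder is against the cheek. I'll relax, let go and back away.

```bash
python3 -m creep '{"turn":[[0,0,0],[0,0,0],[0,0,0],[0,0,0],[0,0,0],[0,0,0],[0,0,0],[0,0,0]],"travel":[[0.3,0,0],[0.3,0,0],[0.3,0,0],[0.3,0,0],[0.3,0,0],[0.3,0,0],[0.3,0,0],[0.3,0,0]],"hand":[0,0,0,30,50,50,50,50]}'
```

```text
time: 12.0
eef_pos: [0.4684, 0.3473, 0.0542]
ee_rot: [[-0.948, 0.319, 0.0], [0.319, 0.948, -0.0], [-0.0, -0.0, -1.0]]
contact_force: [-0.1, -0.3, 0.0]
finger_gap: 0.0428
grasp_force: 0.0
```

```bash
python3 -m creep '{"turn":[[0,0,0],[0,0,0],[0,0,0],[0,0,0],[0,0,0],[0,0,0.13],[0,0,0.26],[0,0,0.39],[0,0,0.52],[0,0,0.65],[0,0,0.78],[0,0,0.91],[0,0,1.04],[0,0,1.17],[0,0,1.3],[0,0,1.43],[0,0,1.57],[0,0,1.57],[0,0,1.57],[0,0,1.57]],"travel":[[1.5,0,0],[3,0,0],[3,0,-3],[3,0,-7],[3,0,-10],[3,0,-10.5],[3,0,-10.5],[3,0,-10.5],[3,0,-10.5],[3,0,-10.5],[3,0,-10.5],[3,0,-10.5],[3,0,-10.5],[2,0,-10],[1,0,-9.5],[0,0,-9],[-1.2,0,-8.6],[-1.7,0,-8.6],[-1.7,0,-8.6],[-1.7,0,-8.6]],"hand":[50,50,50,50,50,30,0,0,0,0,0,0,0,0,0,0,0,0,0,0]}'
cat > fr.py <<'E'
from station import r
from h import *
s=r.observe();R=np.array(s["ee_rot"]);a=np.radians(-18.4);X=np.array([np.cos(a),np.sin(a),0]);Y=np.array([-X[1],X[0],0])
d=np.array(s["eef_pos"])-[.496,.3392,0];f=np.array(s["contact_force"])
print("t",s["time"],"jig X,Y,z mm",np.round([d@X*1e3,d@Y*1e3,d[2]*1e3],1),"F",np.round([f@X,f@Y,f[2]],1),"tool axes in jig",np.round(np.array([X,Y])@R,3).tolist(),np.round(s["joints"],0),s["finger_gap"])
E
python3 fr.py
```

```text
time: 14.0
eef_pos: [0.4835, 0.3423, 0.1404]
ee_rot: [[0.316, 0.949, -0.0], [0.949, -0.316, 0.0], [-0.0, -0.0, -1.0]]
contact_force: [0.5, 0.0, -0.7]
finger_gap: 0.0001
grasp_force: 0.0
t 14.0 jig X,Y,z mm [-12.9  -1.  140.4] F [ 0.5  0.2 -0.7] tool axes in jig [[0.0, 1.0, -0.0], [1.0, -0.0, -0.0]] [ 28.  27. -12.  51.   0. 137.] 5.171997581646397e-05
```

```bash
python3 -m creep '{"turn":[[0,0,0],[0,0,0],[0,0,0],[0,0,0],[0,0,0],[0,0,0],[0,0,0]],"travel":[[0,0,2],[0,0,3.5],[0,0,3.9],[0,0,3.9],[0,0.4,3.9],[0,0.8,3.9],[0,0.8,3.9]],"hand":[0,0,0,0,0,0,0]}' | sed -n 1p; python3 fr.py
python3 -m creep '{"turn":[[0,0,0],[0,0,0],[0,0,0]],"travel":[[0,0.4,0.1],[0,0.8,0.3],[0,0.8,0.3]],"hand":[0,0,0]}'| sed -n 1p; python3 fr.py
```

```text
time: 14.7
t 14.7 jig X,Y,z mm [ -2.8  -0.5 102.1] F [-0.2 -0.5  0.4] tool axes in jig [[0.003, 1.0, 0.001], [1.0, -0.003, 0.001]] [ 27.  30. -14.  46.  -0. 136.] -0.0002019086913887939
time: 15.0
t 15.0 jig X,Y,z mm [ 4.4 -1.  98.3] F [-1.5 -0.1  2.8] tool axes in jig [[0.003, 1.0, -0.0], [1.0, -0.003, 0.0]] [ 27.  31. -13.  46.   0. 136.] 0.00011963847207742
```

```bash
python3 -m creep '{"turn":[[0,0,0],[0,0,0],[0,0,0],[0,0,0]],"travel":[[0,0.4,0.1],[0,0.8,0.4],[0,0.8,0.5],[0,0.8,0.5]],"hand":[0,0,0,0]}'| sed -n 1p; python3 fr.py
python3 - <<'E'
from station import r
from h import *
c=r.camera("scene");a=np.radians(-18.4);X=np.array([np.cos(a),np.sin(a),0])
pickle.dump(c,open("scene3.pkl","wb"))
E
```

```text
time: 15.4
t 15.4 jig X,Y,z mm [12.1 -1.2 93. ] F [-0.9  0.2  1.4] tool axes in jig [[0.003, 1.0, -0.0], [1.0, -0.003, -0.0]] [ 26.  31. -13.  46.  -0. 135.] -3.124661600192424e-05
```

```bash
python3 -m creep '{"turn":[[0,0,0],[0,0,0],[0,0,0],[0,0,0]],"travel":[[0,0.4,0.3],[0,0.8,0.5],[0,1,0.7],[0,1,0.7]],"hand":[0,0,0,0]}'| sed -n 1p; python3 fr.py
python3 -m creep '{"turn":[[0,0,0],[0,0,0],[0,0,0],[0,0,0]],"travel":[[0,0.3,0.3],[0,0.6,0.6],[0,0.6,0.7],[0,0.6,0.7]],"hand":[0,0,0,0]}'| sed -n 1p; python3 fr.py
```

```text
time: 15.85
t 15.85 jig X,Y,z mm [22.2 -1.4 85.7] F [-1.6 -0.3  0.5] tool axes in jig [[0.003, 1.0, -0.0], [1.0, -0.003, -0.001]] [ 26.  33. -12.  46.  -0. 134.] -0.00022423533944672172
time: 16.25
t 16.25 jig X,Y,z mm [28.4 -1.2 79.1] F [-0.6  0.4 -0.4] tool axes in jig [[0.003, 1.0, 0.001], [1.0, -0.003, -0.0]] [ 25.  33. -12.  45.  -0. 134.] 2.517377867996937e-05
```

```bash
python3 -m creep '{"turn":[[0,0,0],[0,0,0],[0,0,0],[0,0,0]],"travel":[[0,0.3,0.3],[0,0.5,0.4],[0,0.6,0.4],[0,0.6,0.4]],"hand":[0,0,0,0]}'| sed -n 1p; python3 fr.py
python3 -m creep '{"turn":[[0,0,0],[0,0,0],[0,0,0],[0,0,0],[0,0,0],[0,0,0],[0,0,0]],"travel":[[0,0.5,-1],[0,1,-1],[0,1.6,-1],[0,1.6,0],[0,1.6,0.5],[0,1.6,0.8],[0,1.6,0.8]],"hand":[0,0,0,0,0,0,0]}'| sed -n 1p; python3 fr.py
```

```text
time: 16.65
t 16.65 jig X,Y,z mm [34.5 -1.  75.4] F [ 0.4  0.1 -0.1] tool axes in jig [[0.003, 1.0, 0.001], [1.0, -0.003, 0.0]] [ 25.  34. -11.  45.  -0. 134.] 8.978945821918119e-05
time: 17.35
t 17.35 jig X,Y,z mm [49.2 -1.8 66.1] F [ 0.3 -0.3  0.2] tool axes in jig [[0.003, 1.0, -0.002], [1.0, -0.003, -0.001]] [ 24.  35. -10.  45.   0. 133.] 3.314409599358261e-05
```

There's no load at z = 66 above the closed-bar place, so the ring has snapped. I'll verify by touch: the bar's top should be at z ≈ 56.5 just past the tip.

```bash
python3 -m creep '{"turn":[[0,0,0],[0,0,0],[0,0,0],[0,0,0],[0,0,0],[0,0,0]],"travel":[[0,0.6,0],[0,1.1,0],[0,1.1,0.4],[0,1.1,0.7],[0,1.1,0.85],[0,1.1,0.85]],"hand":[0,0,0,0,0,0]}'| sed -n 1p; python3 fr.py
python3 -m creep '{"turn":[[0,0,0],[0,0,0],[0,0,0],[0,0,0]],"travel":[[0,0,0.1],[0,0,0.2],[0,0,0.25],[0,0,0.25]],"hand":[0,0,0,0]}'| sed -n 1p; python3 fr.py
```

```text
time: 17.95
t 17.95 jig X,Y,z mm [60.6 -1.5 58.3] F [-0.1  0.7 -0.4] tool axes in jig [[0.003, 1.0, -0.001], [1.0, -0.003, -0.001]] [ 23.  37.  -9.  44.   0. 132.] 0.0002300143934484926
time: 18.35
t 18.35 jig X,Y,z mm [61.2 -1.1 56.5] F [-0.5 -0.2  0.4] tool axes in jig [[0.003, 1.0, 0.0], [1.0, -0.003, 0.0]] [ 23.  37.  -9.  44.   0. 132.] 8.072951457376387e-05
```

```bash
python3 -m creep '{"turn":[[0,0,0],[0,0,0],[0,0,0],[0,0,0]],"travel":[[0,0,0.1],[0,0,0.2],[0,0,0.3],[0,0,0.3]],"hand":[0,0,0,0]}'| sed -n 1p; python3 fr.py
```

```text
time: 18.75
t 18.75 jig X,Y,z mm [61.7 -1.1 53.4] F [2.1 0.9 1.8] tool axes in jig [[0.003, 1.0, 0.001], [1.0, -0.003, 0.0]] [ 23.  37.  -9.  44.  -0. 132.] 0.000290820797961579
```

```bash
python3 -m creep '{"turn":[[0,0,0],[0,0,0],[0,0,0],[0,0,0],[0,0,0],[0,0,0],[0,0,0]],"travel":[[0,0.1,-0.8],[0,0,-1.5],[0,-0.8,-1.5],[0,-0.8,-1.2],[0,-0.8,-0.6],[0,-0.8,-0.4],[0,-0.8,-0.4]],"hand":[0,0,0,0,0,0,0]}'| sed -n 1p; python3 fr.py
python3 -m creep '{"turn":[[0,0,0],[0,0,0],[0,0,0],[0,0,0]],"travel":[[0,0,0.1],[0,0,0.2],[0,0,0.3],[0,0,0.3]],"hand":[0,0,0,0]}'| sed -n 1p; python3 fr.py
```

```text
time: 19.45
t 19.45 jig X,Y,z mm [52.6 -1.4 56.6] F [-1.   0.2  2.3] tool axes in jig [[0.003, 1.0, -0.001], [1.0, -0.003, -0.001]] [ 24.  36. -10.  44.   0. 132.] 3.130445204129867e-05
time: 19.85
t 19.85 jig X,Y,z mm [52.8 -1.1 54.4] F [-1.7 -0.6  3.6] tool axes in jig [[0.003, 1.0, -0.0], [1.0, -0.003, 0.0]] [ 24.  36. -10.  43.   0. 132.] 0.00012471173734371146
```

Contact is at bar-top height, but the shank nose is about the same height, so this doesn't settle it. I'll back off and check numerically with the wrist camera.

```bash
python3 -m creep '{"turn":[[0,0,0],[0,0,0],[0,0,0],[0,0,0],[0,0,0],[0,0,0],[0,0,0],[0,0,0]],"travel":[[0,0,-2],[0,0,-6],[1,-1,-10],[2,-2,-14],[3,-2.5,-15],[3,-2.5,-15],[3,-2.5,-15],[3,-2.5,-15]],"hand":[0,0,0,0,0,0,0,0]}'| sed -n 1p; python3 look.py w6 | head -1; python3 fr.py; python3 - <<'E'
from h import *
w=pickle.load(open("w6.pkl","rb"));s=w["s"];a=np.radians(-18.4);X=np.array([np.cos(a),np.sin(a),0]);Y=np.array([-X[1],X[0],0]);H=np.array([.496,.3392,0])
J=lambda x,y,z:H+x*X+y*Y+[0,0,z]
m=lambda p:np.round(proj(w,[J(*p)],s)[0],1)
for n,p in dict(bar_closed=(.052,-.001,.054),bar_open=(.0138,-.001,.1085),tip=(.046,-.001,.054),shoulder=(0,-.001,.054),handle_rear_top=(-.046,-.001,.076),legL=(.02,-.019,.054),legR=(.02,.017,.054),far_top=(.03,0,.068)).items(): print(n,m(p))
# rectified horizontal slice at z=.054: X -10..70 mm, Y -30..30 at 2 mm -> gray levels
g=cv2.cvtColor(w["img"],cv2.COLOR_BGR2GRAY)
xs=np.arange(-.05,.072,.002);ys=np.arange(.028,-.032,-.002)
P=np.array([J(x,y,.054) for y in ys for x in xs]);uv=proj(w,P,s).astype(np.float32)
v=cv2.remap(g,uv[:,0].reshape(len(ys),-1),uv[:,1].reshape(len(ys),-1),cv2.INTER_LINEAR)
print("cols X",-50,"..",70)
for y,row in zip(ys,v): print(f"{y*1e3:4.0f} "+"".join("@%#*+=-:. "[min(9,int(q)//26)] for q in row))
E
```

```text
time: 20.65
20.65 [0.5311 0.3566 0.2023] [[0.319, 0.948, -0.003], [0.948, -0.319, -0.002], [-0.003, -0.002, -1.0]] -0.014774786442238308 294.86996002644725
t 20.7 jig X,Y,z mm [ 27.8  27.6 202.3] F [ 0.1 -0.9  0.2] tool axes in jig [[0.004, 1.0, -0.002], [1.0, -0.004, -0.003]] [ 27.  29.   1.  62.  -0. 136.] -3.517593686579506e-05
bar_closed [311.7 218.4]
bar_open [273.  240.7]
tip [306.  218.4]
shoulder [262.5 218.5]
handle_rear_top [214.1 226.6]
legL [281.6 234.1]
legR [281.2 202.2]
far_top [291.  222.5]
cols X -50 .. 70
  28 ===============---------------=*****-......::-:......::......
  26 ===============----------:-----*****=-:......:::.....::......
  24 ===============--------=-:--=-=*****=--:.......:.....:.......
  22 ===============-------===:=+********++*+=:::::.:::...:.......
  20 ===============------=++===*********++**=......:-:...:.......
  18 ===============------**+=====++++++++++++-::....::...:.......
  16 ===============------**+==========-====--:::--:.::...........
  14 ===============-----=*****+++++++=-==--::....:---:...........
  12 ===============--::--*********
[... 738 characters left out ...]
+====............==:.:........
 -12 ==================:....=.....-=+++++............--...........
 -14 ==-==============-.....-.....:=+++++...........:-:...........
 -16 --....:::::::::::...:::-:....:=**+*+........::--:............
 -18 :...................-+=::....:-=====:....:---:...............
 -20 ....................-+-..................:::.................
 -22 .....................::.......::::::.........................
 -24 .............................................................
 -26 .............................................................
 -28 .............................................................
 -30 .............................................................
```

```bash
python3 - <<'E'
from h import *
w=pickle.load(open("w6.pkl","rb"))
g=cv2.cvtColor(w["img"],cv2.COLOR_BGR2GRAY)[194:246,225:325]
print("cols 225.. rows 194..")
for i,row in enumerate(g): print(f"{194+i} "+"".join("@%#*+=-:. "[int(np.clip((int(q)-80)/16,0,9))] for q in row))
E
```

```text
cols 225.. rows 194..
194 +++***+++++++++*+=-------=====----------===---=*@@@@@@@@@@#==---.         ..:---:.         :::......
195 ++++***++++++++*+=-------==========-:.:-=====-=#@@@@@@@@@@*====-.          ...:--.         ::.......
196 +++++**++++++++*+=-------======+++++--===++++=+#@@@@@@@@@@#+++++-:..:.....:.. :--..        ::.......
197 +++++++++++++++++=-------=====+***#*+=+*##%%##%@@@@@@@@@@@#*##%##*+===----=-...----:.      .:.......
198 +++++++++++++++++=-------===-=++***+-:=+#%@@@@@@@@@@@@@@@@##%%%%%%*:...........:----.      .:.......
199 +++++++++++++++++=--------====*****++=+*#%@@@@@@@@@@@@@@@@##%%%%%%+.        .. .----.      ::.......
200 +++++++++++++++++=-------===+#%%%#######%%%%%%@@@@@@@@@@@@##%%%%%%*:.       .. .----:.     ::.......
201 ++++++++++++++**+=-------===*%@@@%#*****#############%%%%%%#%%%%%%#=-:....  ..  :--:.      ::.......
202 +++++++++++++++*+=-------===*%@@%*++++++++++*******************###*+=====-..:.  :--.       .:.......
203 +++++**+++++++**+==------===*%@@%*++++++++++++++++++++++++++++++===-::::--===:. :--:.      .........
204 ++++++**++++++**+==-----
[... 3669 characters left out ...]
                                                                                  
240                                                                                                     
241                                                                                                     
242                                                                                                     
243                                                                                                     
244                                                                                     ..              
245                                                                                   .:---.
```

The rectified wrist view shows the U closed and flat. The end bar is at column ≈311 (predicted 311.7) and the legs are at rows 202 and 233 (predicted 202 and 234). There's no gap between the handle and the cheek. Handing in.

```bash
python3 -c "
from station import r
print(r.finish_job())"
```

```text
the job is handed in; nothing more can be done
None
```

I handed the job in at about 21 s: the pin is home against the near cheek, and the wrist camera showed the ring snapped flat over its end. The robot touched no bystanders, but I did not re-measure their positions, and the hand-in returned no verdict.

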